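# Strike a tube lamp from its screw clamp and pack it in the road case

### The job

Strike the tube lamp that is held in the leaning screw clamp on the floor stand: wind the clamp's T-handle anticlockwise, half turn by half turn, until it is fully open and comes to its stop, with the lamp still lying in the clamp. Then take the lamp out, lay it down in the free pair of foam cradles in the open road case so that nothing stands above the rim, and shut the lid fully. Leave the clamp open, do not drop the lamp on the deck, and leave everything else where it stands.

Things in the scene. Friction and masses are not known exactly. Their poses are not given: they have to be found in the camera images.
- stand: Short floor stand, fixed: round dark foot 240 mm across, 12 mm high, column 35 mm thick, 235 mm tall, carrying the screw clamp. Origin on the table below the T-handle; z up, y along the clamped lamp, x from clamp to column. Lamp axis at x = 55 mm, foot centre at x = 85 mm, column axis at x = 143 mm. The stand may be left or right, the case on the other side.
- clamp: C-shaped alloy screw clamp on the stand, leaning 30 degrees towards the stand's -x. Origin 150 mm above the table, on the axis of the lamp lying in the lower jaw. z = screw axis (30 degrees from vertical), y along the lamp, x towards the spine, which starts at x = 31 mm. It spans y = -20 to 20 mm, so the lamp is bare beyond. Mouth open at -x and both y ends; top arm at z = 52 to 77 mm.
- jaw: The clamp's sliding upper jaw, flat, 32 by 40 mm, on the screw; axes as the clamp, origin on the lamp's axis when joint tee is 0 and moving out along z as it opens. The fixed lower jaw is a rubber vee with 45 degree faces whose lips stand 12 mm below the lamp's axis: the lamp must rise 7 mm along z to pass them, or slide out along y.
- tee_hub (a point): Middle of the T-handle's bar, on the screw's axis; x along the bar, z = screw axis away from the clamp. Bar round, steel, 12 mm thick, with an 18 mm ball at each end (centres 54 mm from the hub); hub 22 mm across, 13 mm either way along z. It is 110 mm out from the lamp's axis when joint tee is 0 and moves out 8 mm a turn. 27 mm or more free below the bar.
- tee (a joint): Turn of the T-handle in rad: grows anticlockwise seen from the handle's end (opening). 0 = jaw on the lamp, 9.75 = stop, fully open (three half turns), jaw 12.4 mm clear of the lamp. It stays where it is left; light friction, 0.05 N m.
- lamp_mid (a point): Centre of the loose tube lamp to be packed: white cylinder with black ends, 38 mm diameter, 220 mm long, 0.2 to 0.35 kg, its y axis along its length. It starts in the clamp, its middle within 12 mm of the clamp's middle, and stays lying in the lower jaw when the clamp is opened.
- case: Open plywood road case with alloy edges, fixed: 160 (x) by 262 (y) by 75 mm high, walls and floor 6 mm. Origin on the table under its centre; z up, hinge on the +x side. Inside are two lamp places along y, each with two foam vee cradles 24 mm wide at y = -45 and +45 mm: the place at x = -22.5 mm is free, that at x = +47.5 mm holds a spare lamp of the same size.
- slot (a point): Where the lamp's centre belongs in the case: middle of the free place, 46 mm above the table (40 mm above the case floor); axes as the case, the lamp lies along y (either way round). The cradle lips stand 11 mm below this point; a seated lamp tops out 10 mm below the rim.
- lid (a joint): Lid angle in rad: 0 = shut flat on the rim, 1.57 = standing upright, 1.75 = fully back. It starts open and stays where it is left (stiff hinge, about 0.32 N m). The lid is a flat board 160 mm by 262 mm, 10 mm thick, its outer side away from the case when open.
- lid_hinge (a point): Middle of the lid's hinge line, on the case's far top edge, 75 mm above the table; axes as the case, the hinge line runs along y.
- lid_edge (a point): Middle of the lid's free edge (half-way through its thickness), 160 mm from the hinge.
- spare_lamp: Bystander: the other tube lamp, lying in the far place of the case; origin at its centre.
- tape: Bystander: black roll of tape, 90 mm across, 48 mm high, lying on the stand's foot; origin under its centre.
- birdie: Bystander: small chrome lantern with yoke, 84 mm square and 150 mm tall, standing face down; origin under its centre.
- hook: Bystander: loose alloy hook clamp, 110 mm tall, standing on its foot; origin under its foot.
- spanner: Bystander: spanner, 200 mm long, lying flat.
- bottle: Bystander: clear bottle, 64 mm across, 190 mm tall.
- frames: Bystander: stack of square dark filter frames, 125 mm wide, 15 mm high.
- mug: Bystander: white mug, 80 mm across, 95 mm tall.

How it is judged:
On the way, in this order (a step that is already met when the one before it is completed fails the run):
1. The clamp is wound fully open (T-handle past 9 rad) with the lamp still lying in it (value of joint tee above 9 rad and distance of lamp_mid from where it was at the start of the episode below 0.03 m), for 0.2 s.
2. The lamp lies in the free cradles of the still open case, let go (distance between lamp_mid and slot below 0.025 m and z of lamp_mid in the frame of slot below 0.005 m and angle between the y axis of lamp_mid and the y axis of case, either way round below 0.08 rad and contact force between the fingers and lamp below 0.3 N and value of joint lid above 0.5 rad), for 0.2 s.
At the end, for the whole second after the job is handed in: The lid is shut to within 0.04 rad, the lamp lies still in the free cradles (centre within 25 mm of its place, not more than 5 mm high, along the case within 0.08 rad), and the clamp is left open (T-handle past 9 rad) (value of joint lid below 0.04 rad and value of joint tee above 9 rad and distance between lamp_mid and slot below 0.025 m and z of lamp_mid in the frame of slot below 0.005 m and angle between the y axis of lamp_mid and the y axis of case, either way round below 0.08 rad and linear speed of lamp below 0.02 m/s and velocity of joint lid below 0.05 rad/s); the robot touches nothing.
It fails at once if The lamp falls on the deck (height (world z) of lamp_mid below 0.035 m).
It fails at once if The spare lamp is shifted more than 30 mm in its place (distance of spare_lamp from where it was at the start of the episode above 0.03 m).
It fails at once if A bystander is moved more than 30 mm (distance of any of tape, birdie, hook, spanner, bottle, frames, mug from where it was at the start of the episode above 0.03 m).
It fails at once if A bystander is tipped over (angle between any of birdie, hook, bottle, mug's own z axis and vertical above 0.5 rad).
It also fails if it takes over 72 s, if anything falls off the work surface, if the arm or the gripper's body presses on something with over 40 N, if the wrist force passes 120 N, or if a joint passes its speed limit or range.

### The arm

A 6-joint arm with a two-finger parallel gripper is mounted at the origin on the work surface. World frame = base frame: x ahead of the robot, y to its left, z up, the work surface at z = 0. Lengths are in m, angles in rad, forces in N, time in s.
With the tool pointing down it reaches from about 0.275 to 0.75 m from the base axis. Payload 10.2 kg.
Tool frame: the origin (TCP) lies on the mounting face of the last link; the fingertips stand 166 mm ahead of it and the grasp point (between the pads) lies 147 mm ahead of it; z points along the fingers, y is the line along which they close (so a half turn about z gives the same grasp; the last joint's range is limited). The gripper opens to 88 mm and grips with 3 to 60 N. Pads are 18 mm wide; open, the fingers measure 123 mm over their backs; the gripper's body (75 mm by 187 mm) begins 45 mm behind the grasp point.
Start: joints at [1.066, 0.313, 1.498, -0, 1.331, -0.223], TCP at [0.146, 0.504, 0.405] pointing down, gripper open.
Joint ranges: [-2.94, 2.94], [-0.97, 2.17], [0.19, 2.56], [-1.23, 4.37], [0.02, 3.11], [-2.88, 2.88]. Speed limits (rad/s): [2.39, 2.39, 3.01, 3.14, 3.14, 3.14].

### API

Orientations are given as a 3x3 rotation matrix whose columns are the frame's x, y, z axes.
In Python, from plant import env gives the robot as it stands. The module is installed in compiled form; this text tells all that it offers.
- The arm moves only by the tool arm_command, never from a script. Its argument "deltas" is text: rows parted by semicolons, each of 4 numbers parted by spaces: the shift along the tool's x, y, z in cm, then the turn about the tool's z in rad. A call has 1 to 8 rows; each row shifts and turns the commanded pose from where the row before left it, along the tool's axes as they then stand; what a row does not reach is not made up. A row lasts 1/10 s, in which the tool goes at most 50 mm and 8.59 degrees, less where a joint would pass 70% of its speed; a pose out of reach is approached as far as the arm can. A call is refused whole if a number of a shift passes 5 or a number of a turn 0.15, either way. A call with a gripper value outside its range is refused whole. "gripper" is the opening, from 0 (shut) to 1 (fully open), set as the call begins (left out, the last holds). The fingers move at their own pace and stop on an object; "force" is the grip in N (left out, the last holds). Time passes only in rows, so rows that do not move let the fingers close. It gives the time, the measured TCP pose, the force, the opening and the grip force at its end, in the units of the state.
- env.read_state(): the state, without advancing time (a new reading comes with each control period).
- env.read_camera(name): name is "scene" or "side" or "wrist"; returns the picture (384x512x3 uint8, blue, green, red); there is no depth.
- env.camera_model(name): a dict with "K" (3x3 intrinsics, pixels), "extrinsics" (4x4, takes a point from camera to world coordinates). Camera axes: x right, y down, z forward; pixel columns grow to the right and rows downward; lengths in m; the calibration is good to about 2 mm. A picture is of the moment at which its call begins: read the wrist's pose just before it. camera_model takes no time and is no camera call; for the wrist camera it gives the pose at the moment of the call.
- env.close_job(): hands the job in; it is judged then, once.
The state is a dict: "time_s": time; "q": joint angles; "qvel": joint speeds; "joint_efforts": joint torques, N m; "ee_pos": TCP position; "ee_rot": TCP orientation; "contact_force": force on the tool from outside, world axes, zero at the start; "torque": the same for the moment, N m; "grip_width": finger opening in m; "grip_force": force on a finger pad.
Only numpy, scipy, OpenCV 4.12 (cv2) and the standard library are available. Lean on these libraries where they do the work, as an engineer would, in place of code of your own. Each camera call takes 0.05 s, during which the arm holds its last target. There are 200 camera calls.

## Working session

There is one attempt and no reset: what is moved stays moved. The work goes in short steps, Python scripts to look and compute and a tool call to move; the robot and the scene stay as the last step left them, time stands still between calls to the robot, and variables do not carry over. Pictures are saved under pics/ and viewed, at most 10 in all, crops included, and the job is handed in when it is done.

Besides the shell and the picture viewer there is one more tool, called in YAML: its name, and indented under it one key for each argument. arm_command: Moves the arm, as the interface text tells. Its arguments: {"type":"object","properties":{"deltas":{"type":"string"},"gripper":{"type":"number"},"force":{"type":"number"}},"required":["deltas"]}

```bash
mkdir -p pics; ls; python3 - <<'E'
from plant import env
import cv2,numpy as np
s=env.read_state();print(s)
ims=[]
for n in("scene","side"):
    m=env.camera_model(n);print(n,np.round(m["K"],1).tolist(),np.round(m["extrinsics"],4).tolist())
    cv2.imwrite(f"pics/{n}0.png",cv2.resize(env.read_camera(n),(800,600)))
E
```

```text
pics
{'time_s': 0.0, 'q': array([ 1.06561828e+00,  3.13434935e-01,  1.49840405e+00, -3.24635775e-05,
        1.33099711e+00, -2.23431354e-01]), 'qvel': array([ 0.00041587, -0.00066844,  0.00068459,  0.00124509,  0.00034123,
        0.00139579]), 'joint_efforts': array([-6.23800988e-04, -4.02195275e+01, -2.52269644e+01,  6.93899067e-02,
        3.51900549e-02, -1.29891355e-04]), 'ee_pos': array([0.14598073, 0.50426028, 0.40418108]), 'ee_rot': array([[-9.60573344e-01,  2.78026117e-01, -5.74184327e-04],
       [ 2.78026602e-01,  9.60572741e-01, -1.10338264e-03],
       [ 2.44776620e-04, -1.21951847e-03, -9.99999226e-01]]), 'contact_force': array([ 0.6442815 , -0.94303392,  0.57606071]), 'torque': array([-0.02444637, -0.00212264,  0.0010193 ]), 'grip_force': 0.0, 'grip_width': 0.08820725190066485}
scene [[365.3, 0.0, 255.3], [0.0, 365.3, 191.6], [0.0, 0.0, 1.0]] [[-0.2476, 0.6792, -0.6909, 1.3769], [0.9687, 0.1881, -0.1623, 0.2139], [0.0198, -0.7095, -0.7045, 1.0339], [0.0, 0.0, 0.0, 1.0]]
side [[388.1, 0.0, 256.7], [0.0, 388.1, 197.9], [0.0, 0.0, 1.0]] [[0.9992, -0.0214, 0.0334, 0.4868], [-0.0378, -0.7652, 0.6426, -0.9099], [0.0118, -0.6434, -0.7654, 1.2717], [0.0, 0.0, 0.0, 1.0]]
```

View pics/scene0.png

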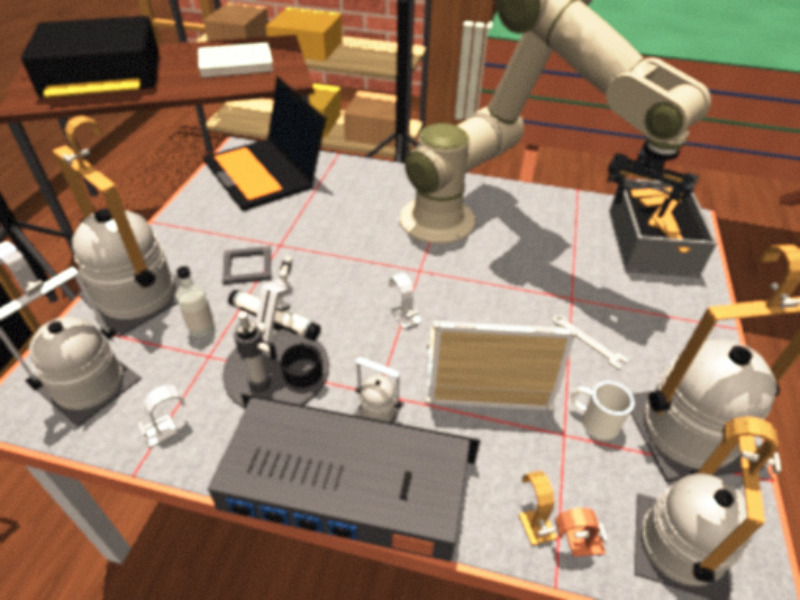

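View pics/side0.png

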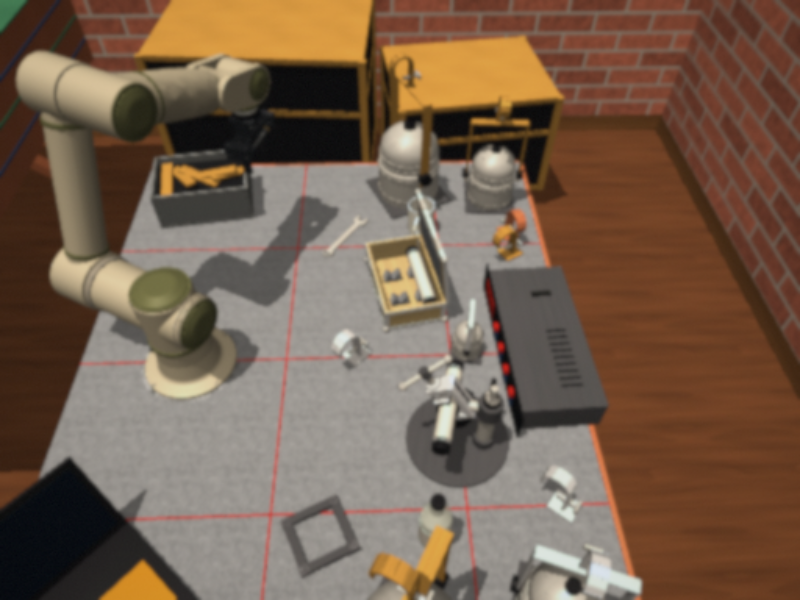

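The scene view shows the stand at about (275,350), with the T-handle at (280,290), and the case at (500,365) with its lid raised. The side view shows the stand at (458,430), the case at (405,280), and the hinge on the side away from the robot. I'll enlarge both areas.

```bash
python3 - <<'E'
from plant import env
import cv2,numpy as np
a=env.read_camera("scene");b=env.read_camera("side")
cv2.imwrite("pics/raw_a.png",a);cv2.imwrite("pics/raw_b.png",b)
c=a[160:270,135:235]; d=b[180:320,235:355]   # stand crops
c=cv2.resize(c,(400,440),interpolation=cv2.INTER_CUBIC); d=cv2.resize(d,(400,467),interpolation=cv2.INTER_CUBIC)
o=np.zeros((470,800,3),np.uint8);o[:440,:400]=c;o[:467,400:]=d
cv2.imwrite("pics/st.png",o)
c=a[195:275,265:375]; d=b[140:220,225:295]
o=np.zeros((470,800,3),np.uint8);c=cv2.resize(c,None,fx=3.6,fy=3.6,interpolation=2);d=cv2.resize(d,None,fx=5.5,fy=5.5,interpolation=2)
o[:c.shape[0],:c.shape[1]]=c;o[:d.shape[0],400:400+d.shape[1]]=d
cv2.imwrite("pics/case.png",o)
E
```

```text
(no output)
```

View pics/st.png

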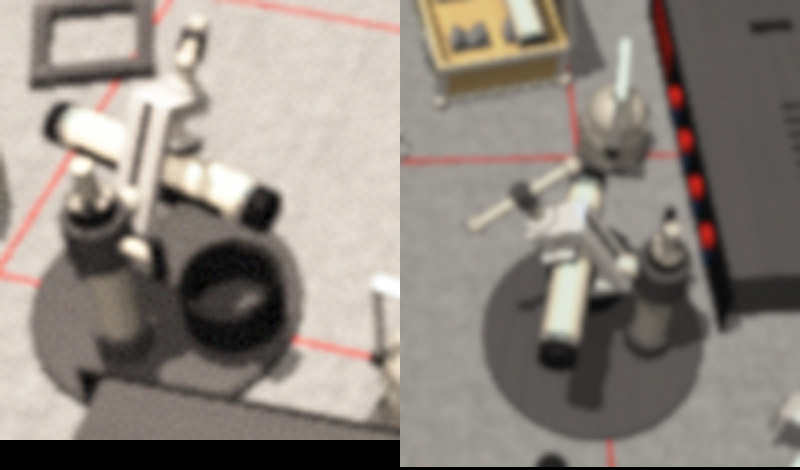

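View pics/case.png

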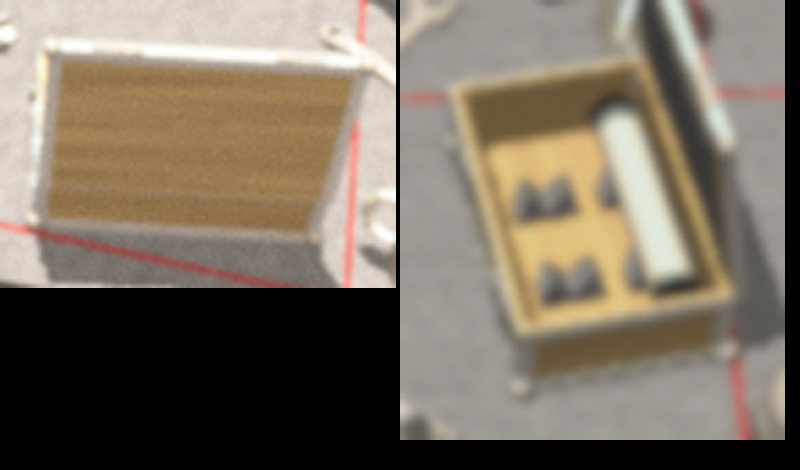

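```bash
cat > h.py <<'E'
from plant import env
import numpy as np, cv2
from scipy.optimize import least_squares
from scipy.spatial.transform import Rotation as R
M={n:env.camera_model(n) for n in("scene","side")}
def proj(n,p,m=None):
    m=m or M[n];E=m["extrinsics"];c=E[:3,:3].T@(np.asarray(p,float)-E[:3,3]);u=m["K"]@c;return u[:2]/u[2]
def Rz(a):return R.from_euler('z',a).as_matrix()
def Ry(a):return R.from_euler('y',a).as_matrix()
def stand(v,p):return Rz(v[2])@np.array(p)+[v[0],v[1],0]
L=np.radians(-30)
def clamp(v,p): return stand(v,Ry(L)@np.array(p)+[0.055,0,0.15])
def case(v,p):return Rz(v[2])@np.array(p)+[v[0],v[1],0]
E
cat > fit.py <<'E'
from h import *
def fs(v,show=0):
    obs=[("side",stand(v,[.085,0,.006]),(293.2,282.3)),
    ("side",clamp(v,[0,v[3]-.110,0]),(282.3,285.7)),("scene",clamp(v,[0,v[3]-.110,0]),(147.5,189.5)),
    ("scene",clamp(v,[0,v[3]+.110,0]),(202,212.5)),("side",clamp(v,[0,v[3]+.110,0]),(293.5,233)),
    ("side",clamp(v,[0,0,.110]),(271.6,238.5)),("side",stand(v,[.143,0,.235]),(235+262/3.333,180+262/3.333)),
    ("side",clamp(v,[.054*np.cos(v[4]),.054*np.sin(v[4]),.110]),(287.5,229.5)),
    ("side",clamp(v,[-.054*np.cos(v[4]),-.054*np.sin(v[4]),.110]),(257.5,246.9)),
    ("scene",clamp(v,[-.054*np.cos(v[4]),-.054*np.sin(v[4]),.110]),(183.75,167.5))]
    r=np.array([proj(n,p)-o for n,p,o in obs]);
    if show:print(np.round(r,1).tolist())
    return r.ravel()
s=least_squares(fs,[.6,-.2,0,0,.5],loss='soft_l1');print("stand",s.x);fs(s.x,1)
print("foot",stand(s.x,[.085,0,0]),"hub",clamp(s.x,[0,0,.11]),"lampmid",clamp(s.x,[0,s.x[3],0]))
def fc(v,show=0):
    X,Y=.08,.131;c,sn=np.cos(v[3]),np.sin(v[3])
    lid=lambda y:case(v,[X-.16*c,y,.075+.16*sn])
    obs=[("side",case(v,[-X,Y,.075]),(235,155.5)),("side",case(v,[-X,-Y,.075]),(246.8,200.9)),
    ("side",case(v,[X,-Y,.075]),(285.5,194.5)),("side",case(v,[X,Y,.075]),(268.6,150.5)),
    ("side",case(v,[-X,-Y,0]),(247.2,210.5)),("side",case(v,[X,-Y,0]),(284.6,203.6)),
    ("side",lid(-Y),(285.9,165.5)),("scene",lid(-Y),(277.5,207.5)),("scene",lid(Y),(366.4,212.2))]
    r=np.array([proj(n,p)-o for n,p,o in obs])
    if show:print(np.round(r,1).tolist())
    return r.ravel()
c=least_squares(fc,[.5,.1,0,1.6],loss='soft_l1');print("case",c.x);fc(c.x,1)
print("slot",case(c.x,[-.0225,0,.046]))
np.save("fit.npy",np.r_[s.x,c.x])
E
python3 fit.py
python3 - <<'E'
from h import *
s=env.read_state();m=env.camera_model("wrist");E=m["extrinsics"]
print(m["K"],s["ee_rot"].T@(E[:3,3]-s["ee_pos"]),s["ee_rot"].T@E[:3,:3])
E
```

```text
stand [ 5.74964508e-01 -2.20713420e-01 -2.77952939e-01 -4.42820933e-04
  5.12015572e-01]
[[-0.6, -1.1], [-1.6, 2.2], [1.8, 0.1], [-0.5, 2.1], [-0.3, -0.6], [0.8, 0.7], [3.2, -8.3], [-0.4, 1.3], [0.4, 0.5], [0.1, -1.0]]
foot [ 0.65670213 -0.24403638  0.        ] hub [ 0.57496451 -0.22071342  0.24526279] lampmid [ 0.62773206 -0.23623057  0.15      ]
case [0.55277298 0.22745292 0.19985107 1.47903481]
[[-0.9, 0.4], [0.4, -0.6], [0.0, -1.1], [0.5, -0.1], [0.1, 1.3], [-0.3, 1.4], [-1.2, 0.9], [0.4, 0.7], [0.0, 0.5]]
slot [0.53072081 0.22298614 0.046     ]
[[323.3046103    0.         255.07659801]
 [  0.         323.3046103  197.61957452]
 [  0.           0.           1.        ]] [ 0.06859066 -0.00128817  0.01958342] [[-5.63474100e-04 -9.63808414e-01 -2.66595241e-01]
 [ 9.99999756e-01 -4.32845721e-04 -5.48748034e-04]
 [ 4.13493363e-04 -2.66595486e-01  9.63808423e-01]]
```

The fits agree to about 1 to 2 px, and both foot and case lie within reach. I'll move above the hub with the gripper closing and take one look from there.

arm_command:
  deltas: "-3 -2.8 -1 0;-3 -2.8 -1 0;-3 -2.8 -1 0;-3 -2.8 -1 0;-3 -2.8 -1 0;-3 -2.8 -1 0;-3 -2.8 -1 0;-3 -2.8 -1 0"
  gripper: 0

```text
time_s: 1.0
ee_pos: [0.3146, 0.2208, 0.4852]
ee_rot: [[-0.961, 0.278, 0.0], [0.278, 0.961, 0.0], [-0.0, 0.0, -1.0]]
contact_force: [1.7, 0.7, 1.0]
grip_width: 0.0263
grip_force: 0.0
```

arm_command:
  deltas: "-3 -2.9 -0.5 0;-3 -2.9 -0.5 0;-3 -2.9 -0.5 0;-3 -2.9 -0.5 0;-3 -2.9 -0.5 0;-3 -2.9 -0.5 0;-3 -2.9 -0.5 0;-3 -2.9 -0.5 0"

```text
time_s: 1.8
ee_pos: [0.4808, -0.0689, 0.5248]
ee_rot: [[-0.96, 0.278, -0.0], [0.278, 0.96, 0.0], [0.0, 0.0, -1.0]]
contact_force: [0.6, 0.1, 0.6]
grip_width: 0.0007
grip_force: 0.0
```

arm_command:
  deltas: "-3 -2.9 0 0;-3 -2.9 0 0;-3 -2.9 0 0;-3 -2.9 0 0;-1 -0.5 0 0;0 0 0 0;0 0 0 0"

```text
time_s: 2.5
ee_pos: [0.5714, -0.2191, 0.5246]
ee_rot: [[-0.961, 0.278, -0.0], [0.278, 0.961, 0.0], [0.0, 0.0, -1.0]]
contact_force: [0.9, 0.5, -0.0]
grip_width: 0.0
grip_force: 0.0
```

```bash
cat > look.py <<'E'
import sys
from h import *
f=np.load("fit.npy");sv=f[:5];cv=f[5:]
s=env.read_state();m=env.camera_model("wrist");im=env.read_camera("wrist")
print(s["time_s"],s["ee_pos"],np.round(s["q"],2),np.round(s["ee_rot"],3).tolist())
im=im.copy();cv2.imwrite("pics/raw_w.png",im)
def dot(p,c):
    u=proj(0,p,m);print(np.round(u,1));cv2.circle(im,tuple(int(x) for x in np.round(u)),2,c,-1)
tee=float(sys.argv[2]) if len(sys.argv)>2 else 0
a=sv[4]+tee;z=.11+.008*tee/6.283
for k in(0,1,-1):dot(clamp(sv,[k*.054*np.cos(a),k*.054*np.sin(a),z]),(0,0,255))
for k in(-1,1):dot(clamp(sv,[0,sv[3]+k*.11,0]),(0,255,0))
dot(case(cv,[-.0225,0,.046]),(255,0,0))
for x in(-1,1):
  for y in(-1,1):dot(case(cv,[x*.08,y*.131,.075]),(255,0,255))
cv2.imwrite(sys.argv[1],cv2.resize(im,(800,600),interpolation=2))
E
python3 look.py pics/w1.png
```

```text
2.5 [ 0.57136841 -0.21912859  0.52459584] [-0.56  0.48  0.96  0.    1.71 -1.85] [[-0.961, 0.278, -0.0], [0.278, 0.961, 0.0], [0.0, 0.0, -1.0]]
[256.1 198.5]
[289.5 255.5]
[225.5 146.3]
[161.1 222.4]
[350.2 221.7]
[576.2  33.3]
[479.3  36.8]
[708.  -82.9]
[515.4 153.6]
[725.3  54.9]
```

View pics/w1.png

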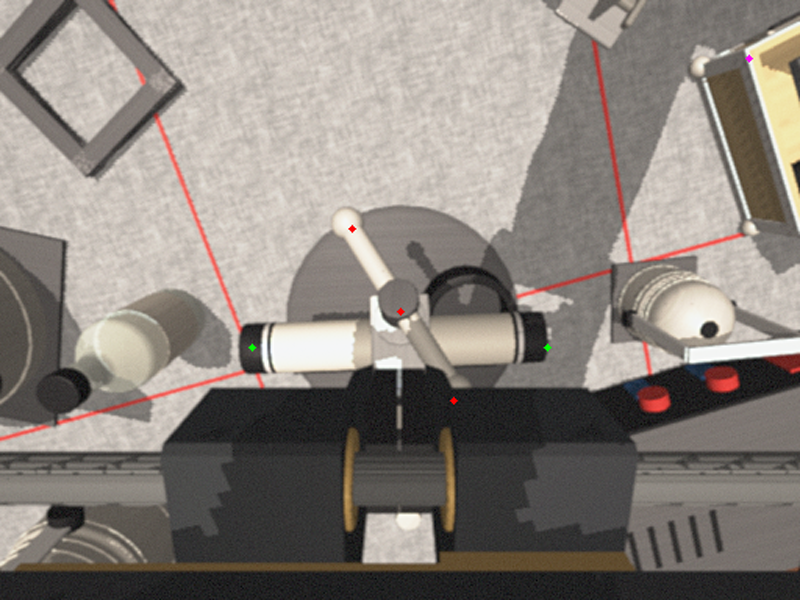

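The wrist view shows the hub at (400,305), the low ball at (347,222) and the lamp from x=240 to 548. The predicted dots agree to within about 4 mm, the lamp's middle is about 4 mm towards -y, and the bar angle is about 0.53. The tool can only point down, so I'll push the bar round with closed fingertips on the tilted circle.

```bash
cat > orbit.py <<'E'
from h import *
f=np.load("fit.npy");sv=f[:5];RHO=.042;P0=.53+np.pi
def F(phi,gap=0):
    tee=max(0,phi-P0);zc=.11+.008*tee/6.2832
    e=.006+.0104*abs(np.sin(phi))+.0175*abs(np.cos(phi))+gap
    d=np.arcsin(e/RHO);psi=phi-d
    p=clamp(sv,[RHO*np.cos(psi),RHO*np.sin(psi),zc]);c=clamp(sv,[RHO*np.cos(d)*np.cos(phi),RHO*np.cos(d)*np.sin(phi),zc])
    p[2]=c[2]-.014            # tip height
    # margins
    S=lambda w:Rz(sv[2]).T@(w-[sv[0],sv[1],0])
    Ck=lambda w:Ry(L).T@(S(w)-[.055,0,.15])
    low=min(Ck(p+Rz(sv[2])@[a*.009,b*.0175,0])[2] for a in(-1,1) for b in(-1,1))
    fs=S(p);mar=9
    for t in np.linspace(-1,1,21):
        b=S(clamp(sv,[t*.054*np.cos(phi),t*.054*np.sin(phi),zc]))
        if abs(b[0]-fs[0])<.047 : mar=min(mar,fs[2]+.064-b[2]-(.009 if abs(t)>.8 else .006))
    return p+[0,0,.166],low,mar
if __name__=="__main__":
    T=[]
    p,_,_=F(P0,.012);T.append((0,p+[0,0,.05]));T.append((0,p))
    for t in np.r_[np.arange(0,9.4,.43),9.5,9.8]:
        p,l,m=F(P0+t);T.append((t,p));print(round(t,2),np.round(p,3),"low %.3f body %.3f"%(l,m))
    s=env.read_state();prev=s["ee_pos"];Rt=s["ee_rot"]
    out=[]
    for t,p in T:
        d=Rt.T@(p-prev)*100;d=np.round(d,1);prev=prev+Rt@d/100;out.append("%g %g %g 0"%tuple(d))
    print(";".join(out[:1]));
    for i in range(1,len(out),8):print(";".join(out[i:i+8]))
E
python3 orbit.py
```

```text
0.0 [ 0.542 -0.205  0.383] low 0.099 body 0.025
0.43 [ 0.538 -0.225  0.388] low 0.103 body 0.028
0.86 [ 0.544 -0.246  0.395] low 0.103 body 0.033
1.29 [ 0.554 -0.257  0.403] low 0.104 body 0.039
1.72 [ 0.564 -0.261  0.41 ] low 0.104 body 0.035
2.15 [ 0.578 -0.261  0.414] low 0.101 body 0.031
2.58 [ 0.595 -0.252  0.417] low 0.097 body 0.031
3.01 [ 0.604 -0.241  0.416] low 0.093 body 0.031
3.44 [ 0.609 -0.223  0.412] low 0.090 body 0.034
3.87 [ 0.606 -0.201  0.407] low 0.090 body 0.038
4.3 [ 0.595 -0.185  0.4  ] low 0.091 body 0.036
4.73 [ 0.586 -0.18   0.394] low 0.091 body 0.018
5.16 [ 0.572 -0.178  0.389] low 0.094 body 0.007
5.59 [ 0.555 -0.184  0.387] low 0.099 body 0.017
6.02 [ 0.543 -0.195  0.388] low 0.104 body 0.023
6.45 [ 0.536 -0.211  0.392] low 0.109 body 0.027
6.88 [ 0.535 -0.232  0.397] low 0.111 body 0.028
7.31 [ 0.546 -0.252  0.405] low 0.110 body 0.040
7.74 [ 0.554 -0.258  0.413] low 0.112 body 0.037
8.17 [ 0.565 -0.261  0.419] low 0.111 body 0.033
8.6 [ 0.58  -0.258  0.423] low 0.108 body 0.031
9.03 [ 0.595 -0.247  0.424] low 0.103 body 0.031
9.5 [ 0.603 -0.232  0.421] low 0.099 body 0.032
9.8 [ 0.606 -0.218  0.418] low 0.097 body 0.035
2.5 2.3 8.5 0
0 0 5 0;0.7 -1.8 0.7 0;-0.2 -2 -0.5 0;-1.1 -1.9 -0.7 0;-1.3 -0.8 -0.8 0;-1.1 -0.1 -0.7 0;-1.3 0.4 -0.4 0;-1.4 1.3 -0.3 0
-0.5 1.4 0.1 0;-0.1 1.9 0.4 0;0.9 2 0.5 0;1.6 1.2 0.7 0;1 0.2 0.7 0;1.3 -0.2 0.4 0;1.5 -1 0.2 0;0.8 -1.4 -0.1 0
0.3 -1.7 -0.4 0;-0.5 -2.1 -0.5 0;-1.6 -1.6 -0.8 0;-0.9 -0.3 -0.8 0;-1.2 -0 -0.6 0;-1.4 0.7 -0.4 0;-1 1.4 -0.1 0;-0.4 1.7 0.3 0
0.1 1.4 0.3 0
```

arm_command:
  deltas: "1.3 1.2 4.2 0;1.2 1.1 4.3 0;0 0 0 0;0 0 2.5 0;0 0 2.5 0"

```text
time_s: 3.05
ee_pos: [0.5545, -0.1907, 0.393]
ee_rot: [[-0.961, 0.277, 0.006], [0.277, 0.961, -0.003], [-0.006, -0.002, -1.0]]
contact_force: [0.1, 0.8, -0.3]
grip_width: 0.0004
grip_force: 0.1
```

arm_command:
  deltas: "0.7 -1.8 0.7 0;-0.2 -2 -0.5 0;-1.1 -1.9 -0.7 0;-1.3 -0.8 -0.8 0;-1.1 -0.1 -0.7 0;-1.3 0.4 -0.4 0;-1.4 1.3 -0.3 0;0 0 0 0"

```text
time_s: 3.85
ee_pos: [0.5962, -0.253, 0.4202]
ee_rot: [[-0.961, 0.277, 0.005], [0.277, 0.961, -0.003], [-0.005, -0.002, -1.0]]
contact_force: [-0.6, -0.6, -0.3]
grip_width: 0.0006
grip_force: 0.0
```

```bash
python3 look.py pics/w2.png 2.58 | head -1
```

```text
3.85 [ 0.5961957  -0.25296208  0.42015004] [-0.58  0.59  1.05  0.    1.5  -1.87] [[-0.961, 0.277, 0.005], [0.277, 0.961, -0.003], [-0.005, -0.002, -1.0]]
```

View pics/w2.png

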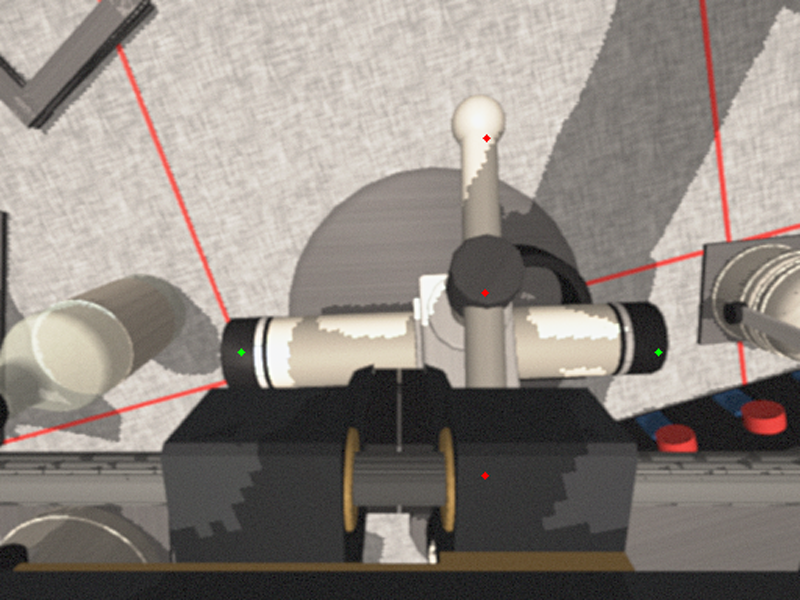

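The bar now lies at (477,122)–(485,270), right at the predicted 2.6 rad, and the lamp hasn't moved. I'll carry on pushing.

arm_command:
  deltas: "-0.5 1.4 0.1 0;-0.1 1.9 0.4 0;0.9 2 0.5 0;1.6 1.2 0.7 0;1 0.2 0.7 0;1.3 -0.2 0.4 0;1.5 -1 0.2 0;0.8 -1.4 -0.1 0"

```text
time_s: 4.7
ee_pos: [0.5437, -0.1941, 0.3874]
ee_rot: [[-0.961, 0.276, 0.001], [0.276, 0.961, 0.002], [0.0, 0.002, -1.0]]
contact_force: [4.4, 5.8, -1.1]
grip_width: 0.0006
grip_force: 3.2
```

arm_command:
  deltas: "0.3 -1.7 -0.4 0;-0.5 -2.1 -0.5 0;-1.6 -1.6 -0.8 0;-0.9 -0.3 -0.8 0;-1.2 0 -0.6 0;-1.4 0.7 -0.4 0;-1 1.4 -0.1 0;0 0 0 0"

```text
time_s: 5.5
ee_pos: [0.5954, -0.247, 0.4238]
ee_rot: [[-0.961, 0.277, 0.0], [0.277, 0.961, 0.0], [-0.0, 0.0, -1.0]]
contact_force: [-0.4, -0.1, 0.1]
grip_width: 0.0006
grip_force: 0.0
```

arm_command:
  deltas: "-0.4 1.0 0.1 0;0 0.7 0.2 0;0 0.4 0.1 0;0.05 0.4 0.1 0;0 0 0 0;0 0 0 0"

```text
time_s: 6.1
ee_pos: [0.6026, -0.231, 0.4217]
ee_rot: [[-0.959, 0.284, 0.001], [0.284, 0.959, -0.018], [-0.006, -0.017, -1.0]]
contact_force: [-12.1, -39.5, 11.2]
grip_width: 0.0004
grip_force: 19.4
```

```bash
python3 look.py pics/w3.png 9.75 | head -1
```

```text
6.1 [ 0.60263197 -0.23100121  0.42172091] [-0.55  0.58  1.06 -0.01  1.49 -1.83] [[-0.959, 0.284, 0.001], [0.284, 0.959, -0.018], [-0.006, -0.017, -1.0]]
```

View pics/w3.png

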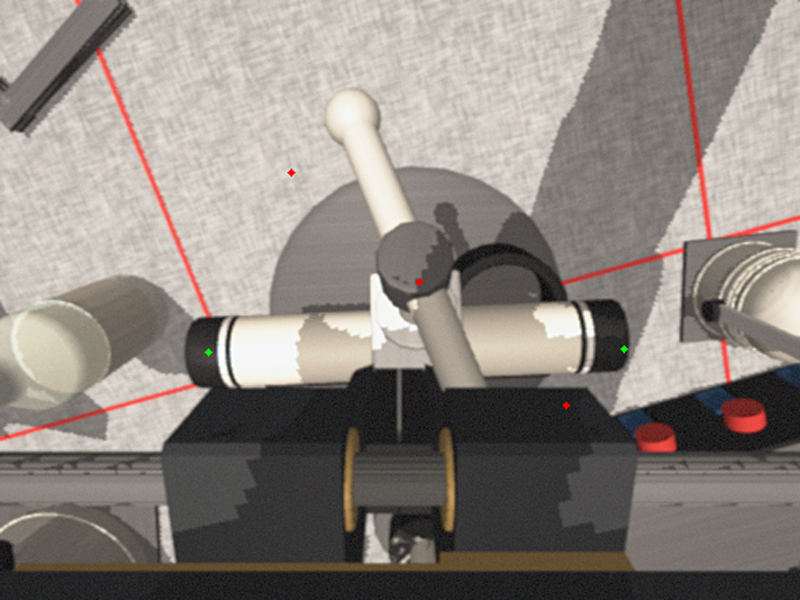

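Contact force rose to about 41 N, so something is at its limit, but the ball at (353,115) reads as less than 9.75 rad. I'll work out the bar angle properly from both pictures.

```bash
python3 - <<'E'
from h import *
f=np.load("fit.npy");sv=f[:5]
K=env.camera_model("wrist")["K"]
o=np.array([.06859,-.00129,.01958]);Rc=np.array([[-5.6e-4,-.9638,-.2666],[1,-4.3e-4,-5.5e-4],[4e-4,-.2666,.9638]])
Rw=lambda r:np.array(r)
pics=[([.57137,-.21913,.5246],[[-.961,.278,0],[.278,.961,0],[0,0,-1]],(347,222),(400,298)),
([.5962,-.25296,.42015],[[-.961,.277,.005],[.277,.961,-.003],[-.005,-.002,-1]],(477,122),(485,268)),
([.60263,-.231,.42172],[[-.959,.284,.001],[.284,.959,-.018],[-.006,-.017,-1]],(353,115),(415,255))]
for p,r,b,h in pics:
    r=np.array(r);E=np.eye(4);E[:3,:3]=r@Rc;E[:3,3]=np.array(p)+r@o;m=dict(K=K,extrinsics=E)
    b=np.array(b)*.64;h=np.array(h)*.64
    def res(v):
        q=[sv[0]+v[2],sv[1]+v[3],sv[2]]
        return np.r_[proj(0,clamp(q,[-.054*np.cos(v[0]),-.054*np.sin(v[0]),v[1]]),m)-b,proj(0,clamp(q,[0,0,v[1]+.013]),m)-h,np.array(v[2:])*2000,(v[1]-.115)*1000]
    s=least_squares(res,[.3,.115,0,0]);print(s.x,abs(s.fun).max())
E
python3 -c "
from plant import env;s=env.read_state();print(s['contact_force'],s['torque'],s['ee_pos'],s['joint_efforts'])"
```

```text
[ 5.44305516e-01  1.16033867e-01 -6.90694643e-04 -1.27966406e-05] 1.3893899200203919
[-0.0114584   0.11722457 -0.00199237 -0.00111282] 3.9847484922964873
[ 3.55651031e-01  1.21635496e-01 -3.26664411e-03 -2.30186870e-04] 6.635496432467594
[-10.8048258  -39.70890595  11.61090311] [-5.64636317  1.66410254  0.33147464] [ 0.60263377 -0.23101287  0.42173708] [ 25.94893456 -46.90546274 -19.11413312   8.87664825   2.31170766
   0.37179756]
```

The bar has turned 9.24 rad by picture. It's hard up against its stop: about 40 N is being reacted at bar height. The lamp still lies in the clamp. I'll back off, rise, turn by 90° and go above the lamp's -y side, 78 mm from the clamp's middle.

arm_command:
  deltas: "0 -1.5 0 0;0 -1.5 0 0;0 0 -4 0;0 0 -4 0;0 0 0 0"

```text
time_s: 6.65
ee_pos: [0.5959, -0.2533, 0.5042]
ee_rot: [[-0.961, 0.278, 0.008], [0.278, 0.961, -0.004], [-0.009, -0.002, -1.0]]
contact_force: [0.2, 0.3, -0.3]
grip_width: 0.0004
grip_force: 0.0
```

arm_command:
  deltas: "0 0 0 0.15;0 0 0 0.15;0 0 0 0.15;0 0 0 0.15;0 0 0 0.15;0 0 0 0.15;0 0 0 0.15;0 0 0 0.15"
  gripper: 1

```text
time_s: 7.45
ee_pos: [0.5966, -0.2537, 0.4977]
ee_rot: [[-0.083, 0.997, -0.001], [0.997, 0.083, 0.001], [0.001, -0.001, -1.0]]
contact_force: [-0.8, -0.1, -0.8]
grip_width: 0.0621
grip_force: 0.0
```

arm_command:
  deltas: "0 0 0 0.15;0 0 0 0.15;0 0 0 0.07;0 0 0 0;0 0 0 0"

```text
time_s: 7.95
ee_pos: [0.5965, -0.2537, 0.4981]
ee_rot: [[0.275, 0.961, -0.001], [0.961, -0.275, 0.001], [0.001, -0.001, -1.0]]
contact_force: [0.3, 0.5, -0.6]
grip_width: 0.0883
grip_force: 0.0
```

```bash
cat > to.py <<'E'
import sys
from h import *
f=np.load("fit.npy");sv=f[:5];cv=f[5:]
def go(p,yv):
    s=env.read_state();Rt=s["ee_rot"]
    ya=Rt.T@np.r_[yv[:2],0];t=np.arctan2(-ya[0],ya[1])
    print("t",s["time_s"],"ee",s["ee_pos"],"q6 %.2f"%s["q"][5],"F",np.round(s["contact_force"],1),"delta cm",np.round(Rt.T@(p-s["ee_pos"])*100,2),"turn %.3f"%t)
E
python3 - <<'E'
from to import *
g=clamp(sv,[0,-.078,0]);go(g+[0,0,.15],Rz(sv[2])[:,0])
E
```

```text
t 7.95 ee [ 0.59654693 -0.25373578  0.49812939] q6 -0.30 F [ 0.3  0.5 -0.6] delta cm [-5.23  2.54 19.81] turn -0.001
```

arm_command:
  deltas: "-2.6 1.3 0 0;-2.6 1.2 0 0;0 0 4 0;0 0 4 0;0 0 4 0;0 0 4 0;0 0 2 0;0 0 1.8 0"

```text
time_s: 8.75
ee_pos: [0.6059, -0.3105, 0.2987]
ee_rot: [[0.275, 0.961, -0.002], [0.961, -0.275, 0.001], [0.001, -0.002, -1.0]]
contact_force: [0.6, -0.7, 0.2]
grip_width: 0.0879
grip_force: 0.0
```

arm_command:
  deltas: "0 0 0 0;0 0 0 0;0 0 0 0;0 0 0 0;0 0 0 0;0 0 0 0"
  gripper: 0.2
  force: 60

```text
time_s: 9.35
ee_pos: [0.606, -0.3108, 0.3011]
ee_rot: [[0.277, 0.961, 0.0], [0.961, -0.277, -0.0], [-0.0, 0.001, -1.0]]
contact_force: [0.3, 0.0, -0.1]
grip_width: 0.0422
grip_force: 0.0
```

```bash
python3 - <<'E'
from to import *
g=clamp(sv,[0,-.078,0]);go(g+[0,0,.15],Rz(sv[2])[:,0]);print(env.read_state()["grip_width"])
E
python3 look.py pics/w4.png 9.24 |tail -0
```

```text
t 9.35 ee [ 0.60604716 -0.31076738  0.30111591] q6 -0.36 F [ 0.3  0.  -0.1] delta cm [0.01 0.04 0.11] turn -0.003
0.04218452308661512Exception ignored on flushing sys.stdout:
BrokenPipeError: [Errno 32] Broken pipe
```

View pics/w4.png

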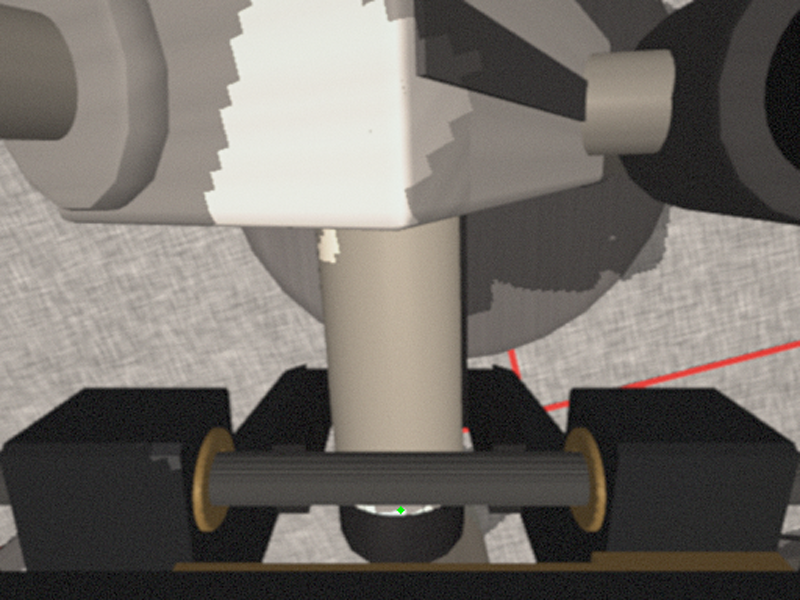

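The lamp runs vertically at x≈398, centred between the fingers, which are still closing. I'll finish the grip and lift a little along the screw axis.

arm_command:
  deltas: "0 0 0 0;0 0 0 0;0 0 0 0;0 0 0 0"

```text
time_s: 9.8
ee_pos: [0.6059, -0.3108, 0.3007]
ee_rot: [[0.277, 0.961, -0.001], [0.961, -0.277, 0.0], [-0.0, -0.001, -1.0]]
contact_force: [-2.9, 1.0, 0.6]
grip_width: 0.0369
grip_force: 59.8
```

arm_command:
  deltas: "0 -0.24 -0.41 0;0 -0.24 -0.41 0;0 0 0 0;0 0 0 0"

```text
time_s: 10.2
ee_pos: [0.6014, -0.3094, 0.3089]
ee_rot: [[0.277, 0.961, 0.0], [0.961, -0.277, -0.0], [-0.0, 0.0, -1.0]]
contact_force: [-0.4, 0.8, -3.7]
grip_width: 0.0367
grip_force: 59.6
```

```bash
python3 - <<'E'
from plant import env
import cv2,numpy as np
s=env.read_state();print({k:np.round(s[k],3) for k in("ee_pos","contact_force","torque","grip_width","grip_force")})
c=env.read_camera("side")[180:320,235:355];d=env.read_camera("scene")[160:270,135:235]
o=np.zeros((470,800,3),np.uint8);o[:440,:400]=cv2.resize(d,(400,440),interpolation=2);o[:467,400:]=cv2.resize(c,(400,467),interpolation=2)
cv2.imwrite("pics/lift.png",o)
E
```

```text
{'ee_pos': array([ 0.601, -0.309,  0.309]), 'contact_force': array([-0.36 ,  0.785, -3.733]), 'torque': array([-0.282,  0.16 ,  0.027]), 'grip_width': np.float64(0.037), 'grip_force': np.float64(59.599)}
```

The gripper carries the full 3.7 N weight and the moment shows no sag. Next I'll slide the lamp out of the mouth along the clamp's -x.

arm_command:
  deltas: "0 -0.87 0.5 0;0 -0.87 0.5 0;0 -0.87 0.5 0;0 -0.87 0.5 0;0 -1.73 1 0;0 -1.73 1 0;0 0 0 0"

```text
time_s: 11.0
ee_pos: [0.5336, -0.2897, 0.2677]
ee_rot: [[0.278, 0.961, -0.003], [0.961, -0.278, 0.002], [0.001, -0.003, -1.0]]
contact_force: [0.3, -0.2, -3.3]
grip_width: 0.0365
grip_force: 59.6
```

arm_command:
  deltas: "0 -3 0 0;0 -4 0 0;0 -4 0 0;0 0 0 0;0 0 -4 0;0 0 -4 0;0 0 -4 0;0 0 -4 0"

```text
time_s: 11.8
ee_pos: [0.4297, -0.2598, 0.4317]
ee_rot: [[0.277, 0.961, 0.002], [0.961, -0.277, -0.001], [-0.001, 0.002, -1.0]]
contact_force: [1.0, -0.9, -3.4]
grip_width: 0.0367
grip_force: 59.9
```

```bash
python3 - <<'E'
from to import *
g=case(cv,[-.0225,-.074,.046]);Rc=Rz(cv[2])
go(g+[0,0,.151+.055],Rc[:,0]);go(g+Rc@[-.05,0,.151+.17],Rc[:,0])
s=env.read_state();print(s["torque"],s["grip_force"],s["grip_width"])
E
python3 look.py pics/w5.png 9.24 >/dev/null
```

```text
t 11.8 ee [ 0.42966212 -0.25979988  0.4316766 ] q6 -0.50 F [ 1.  -0.9 -3.4] delta cm [42.64 -0.29 17.93] turn -0.481
t 11.8 ee [ 0.42966212 -0.25979988  0.4316766 ] q6 -0.50 F [ 1.  -0.9 -3.4] delta cm [40.32 -4.7   6.42] turn -0.481
[-0.37357138  0.11384655 -0.01240065] 59.92567799985409 0.036672208733470955
```

View pics/w5.png

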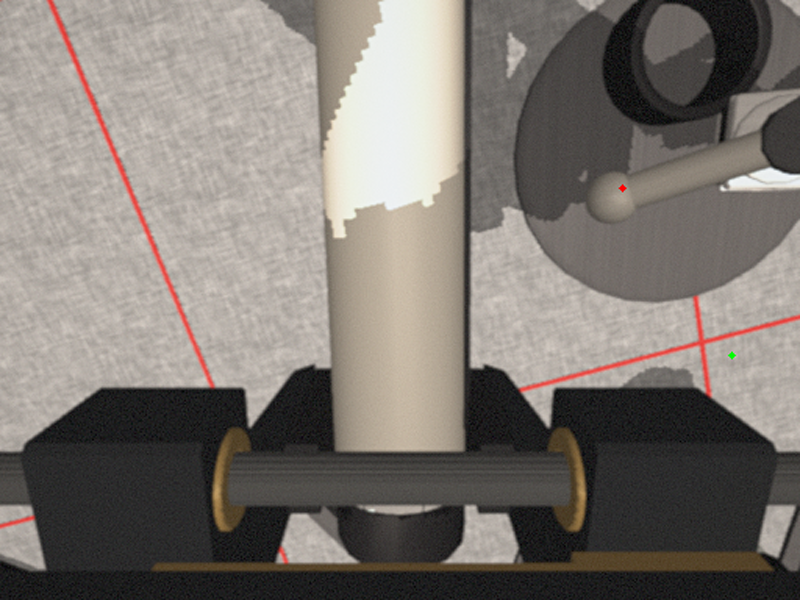

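The lamp is held level with its end ring at (400,508), which puts its centre about 75 mm ahead of the grasp as planned. The clamp bar is still at its stop. Now to the case.

arm_command:
  deltas: "4.5 -0.5 0 0;4.5 -0.5 0 0;4.5 -0.5 0 0;4.5 -0.5 0 0;4.5 -0.5 0 0;4.5 -0.5 0 0;4.5 -0.5 0 0;4.5 -0.5 0 0"

```text
time_s: 12.65
ee_pos: [0.4912, 0.0995, 0.4297]
ee_rot: [[0.277, 0.961, 0.002], [0.961, -0.277, 0.0], [0.001, 0.002, -1.0]]
contact_force: [0.4, -0.3, -2.8]
grip_width: 0.0368
grip_force: 59.9
```

arm_command:
  deltas: "0 0 0 -0.15;0 0 0 -0.15;0 0 0 -0.15;0 0 0 -0.03;0 0 0 0;0 0 0 0"

```text
time_s: 13.25
ee_pos: [0.4907, 0.0973, 0.4291]
ee_rot: [[-0.195, 0.981, 0.001], [0.981, 0.195, 0.0], [-0.0, 0.001, -1.0]]
contact_force: [0.3, -0.8, -3.9]
grip_width: 0.0366
grip_force: 59.9
```

```bash
cat > c.py <<'E'
from to import *
g=case(cv,[-.0225,-.074,.046]);Rc=Rz(cv[2])
go(g+Rc@[-.05,0,.151+.065],Rc[:,0]);go(g+[0,0,.151],Rc[:,0])
s=env.read_state();print(s["grip_force"],s["grip_width"])
E
python3 c.py; python3 look.py pics/w6.png 9.24
```

```text
t 13.25 ee [0.49073945 0.09730164 0.42911832] q6 -0.23 F [ 0.3 -0.8 -3.9] delta cm [ 4.13  1.39 16.71] turn -0.004
t 13.25 ee [0.49073945 0.09730164 0.42911832] q6 -0.23 F [ 0.3 -0.8 -3.9] delta cm [ 4.15  6.38 23.22] turn -0.004
59.93230082094669 0.03661039458599292
13.25 [0.49073945 0.09730164 0.42911832] [-0.04  0.24  1.53  0.    1.37 -0.23] [[-0.195, 0.981, 0.001], [0.981, 0.195, 0.0], [-0.0, 0.001, -1.0]]
[275.9 628.2]
[218.9 578.5]
[344.5 687.9]
[271.9 556. ]
[370.8 430.3]
[316.7  60.1]
[262.  188.9]
[ 262.4 -110.6]
[412.2 188.3]
[ 450.9 -111.6]
```

View pics/w6.png

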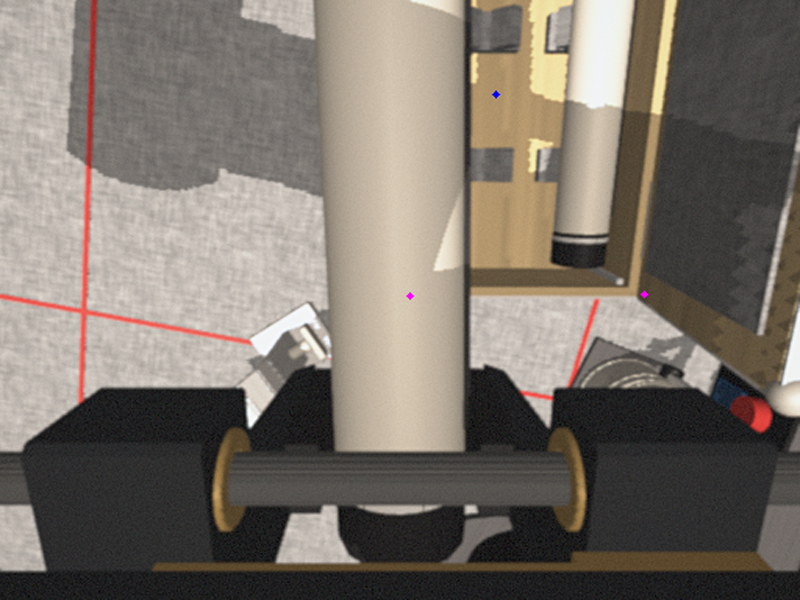

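The blue slot dot at (496,95) and the corner dot at (644,294) sit on the real case to within about 2 mm, so I'll use these numbers. I'll descend 5 cm to the -x side of the place, then move in sideways under the lid.

arm_command:
  deltas: "2 0.7 0 0;2.1 0.7 0 0;0 0 4 0;0 0 4 0;0 0 4 0;0 0 3 0;0 0 1.7 0;0 0 0 0"

```text
time_s: 14.1
ee_pos: [0.4958, 0.1402, 0.26]
ee_rot: [[-0.196, 0.981, -0.004], [0.981, 0.196, -0.0], [0.001, -0.004, -1.0]]
contact_force: [0.2, 0.4, -2.9]
grip_width: 0.0366
grip_force: 59.9
```

arm_command:
  deltas: "0 1.5 0 0;0 1.5 0 0;0 1 0 0;0 1 0 0;0 0 0 0;0 0 0 0"

```text
time_s: 14.7
ee_pos: [0.5451, 0.1501, 0.2627]
ee_rot: [[-0.197, 0.98, 0.001], [0.98, 0.197, 0.0], [-0.0, 0.001, -1.0]]
contact_force: [-1.0, 1.0, -4.0]
grip_width: 0.037
grip_force: 59.9
```

```bash
python3 c.py
```

```text
t 14.7 ee [0.54506743 0.15010785 0.26265885] q6 -0.14 F [-1.  1. -4.] delta cm [ 0.02 -4.96  0.06] turn -0.001
t 14.7 ee [0.54506743 0.15010785 0.26265885] q6 -0.14 F [-1.  1. -4.] delta cm [0.03 0.03 6.57] turn -0.001
59.90989878773689 0.037045789309128635
```

arm_command:
  deltas: "0 0 2 0;0 0 2 0;0 0 1 0;0 0 0.7 0;0 0 0.3 0;0 0 0 0;0 0 0 0"

```text
time_s: 15.4
ee_pos: [0.5452, 0.1501, 0.2026]
ee_rot: [[-0.198, 0.98, 0.001], [0.98, 0.198, -0.0], [-0.0, 0.001, -1.0]]
contact_force: [-1.2, -1.1, -2.2]
grip_width: 0.0365
grip_force: 60.0
```

arm_command:
  deltas: "0 0 0.3 0;0 0 0.2 0;0 0 0 0;0 0 0 0"

```text
time_s: 15.8
ee_pos: [0.5452, 0.1498, 0.1993]
ee_rot: [[-0.198, 0.98, 0.001], [0.98, 0.198, -0.001], [-0.001, 0.001, -1.0]]
contact_force: [-10.3, -6.7, 20.1]
grip_width: 0.0367
grip_force: 60.2
```

arm_command:
  deltas: "0 0 0 0;0 0 0 0;0 0 0 0;0 0 0 0;0 0 0 0"
  gripper: 0.6
  force: 10

```text
time_s: 16.3
ee_pos: [0.5451, 0.1502, 0.1968]
ee_rot: [[-0.198, 0.98, 0.0], [0.98, 0.198, 0.0], [0.0, 0.0, -1.0]]
contact_force: [0.7, 0.6, -0.6]
grip_width: 0.0525
grip_force: 0.0
```

Contact and release look clean: the fingers are at 0 N and 52 mm. I'll rise and check the lamp's pose by code.

arm_command:
  deltas: "0 0 -2 0;0 0 -4 0;0 0 -4.5 0;0 -1 -4.5 0;0 -1 -4.5 0;0 -1 -4.5 0;0 0 0 0"

```text
time_s: 17.0
ee_pos: [0.5149, 0.1443, 0.4431]
ee_rot: [[-0.198, 0.98, 0.011], [0.98, 0.198, 0.001], [-0.001, 0.011, -1.0]]
contact_force: [-0.1, 0.3, 0.5]
grip_width: 0.0531
grip_force: 0.0
```

```bash
cat > chk.py <<'E'
from to import *
s=env.read_state();m=env.camera_model("wrist");im=env.read_camera("wrist");print(s["ee_pos"],s["time_s"])
E=m["extrinsics"];Rc=Rz(cv[2])
# rectify at the height of the lamp's top: case-plane grid, 1 mm per px
def rect(h):
    xs=np.arange(-110,131);ys=np.arange(-150,171)
    P=np.array([[proj(0,case(cv,[x/1e3,y/1e3,h]),m) for x in xs] for y in ys],np.float32)
    return cv2.remap(im,P[...,0],P[...,1],1),xs,ys
I,xs,ys=rect(.065);g=cv2.cvtColor(I,6);sat=I.max(2).astype(int)-I.min(2)
for y in range(-120,131,20):
    r=g[y+150];print(y,"".join("#" if v>150 and q<45 else ("." if v<60 else ("y" if q>=45 else "-")) for v,q in zip(r[::4],sat[y+150][::4])))
cv2.imwrite("pics/rect.png",I)
E
python3 chk.py
```

```text
[0.51491446 0.14429119 0.4430677 ] 17.0
-120 #######y-------------------------------------yyy-.......---.-
-100 #######y-yyyyyyy-..---...yyyyyyyy...---...y---y--.-......--..
-80 #######y-yyyyyyy#########yyyyyyyy--#######----y--.-..--..-.--
-60 #######y-yyyyyyyy########-yyyyyyy--#######----y---.-...--..--
-40 ------#y-yyyyyy---#######-yyyy-----#######----yy-.........---
-20 ------#y-yyyyyyy--#######-yyyyyyy--#######----yy---.....----.
0 ------#y-yyyyyyyy-#######-yyyyyyy#########----yy-.--..--...--
20 ------#y-yyyyyyyy-#######-yyyyyyy--#######----yy--....-......
40 ------#y-yyyyyy##########-yyyy-###########-y--yy-------------
60 #######yyyyyyyyyy########-yyyyyyy#########----yy-------------
80 #######yyyyyyyyyy########-yyyyyyy--#######----yy-------------
100 .............................................................
120 .............................................................
```

By the rectified strip, the lamp lies at x≈-25 mm, straight and parallel to the spare. I'll close the fingers and go behind the lid to swing it shut.

```bash
cat > lid.py <<'E'
from to import *
Rc=Rz(cv[2]);S=.13;Y=-.02
def tcp(th,gap=0):
    x=.08-S*np.cos(th)+.010*np.sin(th)+.0175+gap;z=.075+S*np.sin(th)+.010*np.cos(th)
    return case(cv,[x,Y,z+.166])
s=env.read_state();prev=s["ee_pos"];Rt=s["ee_rot"];print(prev)
st=tcp(1.55,.018)
T=[np.r_[st[:2],.443],st]+[tcp(t) for t in np.r_[np.arange(1.4,.1,-.14),.08,0]]+[tcp(0)-[0,0,.003]]
for p in T:
    d=np.round(Rt.T@(p-prev)*100,1);prev=prev+Rt@d/100;print("%g %g %g 0"%tuple(d),np.round(prev,3),round(np.hypot(*prev[:2]),3))
E
python3 lid.py
```

```text
[0.51528831 0.14424002 0.43959377]
5.4 17.6 -0.2 0 [0.677 0.232 0.443] 0.716
0 -0 7.1 0 [0.678 0.232 0.372] 0.716
0 -3.8 0.1 0 [0.64  0.224 0.37 ] 0.678
0 -1.8 0.2 0 [0.623 0.221 0.368] 0.661
0 -1.7 0.6 0 [0.606 0.218 0.362] 0.644
0 -1.7 0.8 0 [0.589 0.214 0.354] 0.627
0 -1.5 0.9 0 [0.575 0.211 0.345] 0.612
0 -1.4 1.2 0 [0.561 0.208 0.333] 0.599
0 -1.2 1.4 0 [0.549 0.206 0.319] 0.587
0 -1 1.6 0 [0.54  0.204 0.303] 0.577
0 -0.7 1.6 0 [0.533 0.203 0.287] 0.57
0 -0.6 1.8 0 [0.527 0.202 0.269] 0.564
0 -0.1 0.7 0 [0.526 0.201 0.262] 0.563
0 -0.1 1.1 0 [0.525 0.201 0.251] 0.563
0 -0 0.3 0 [0.525 0.201 0.248] 0.563
```

arm_command:
  deltas: "1 3.5 -0.7 0;1 3.5 0 0;1 3.5 0 0;1 3.5 0 0;1.4 3.6 0 0;0 0 0 0;0 0 0 0"
  gripper: 0

```text
time_s: 17.75
ee_pos: [0.6783, 0.2322, 0.4407]
ee_rot: [[-0.198, 0.98, -0.004], [0.98, 0.198, -0.001], [0.0, -0.004, -1.0]]
contact_force: [0.2, -0.8, 0.9]
grip_width: 0.0003
grip_force: 0.0
```

arm_command:
  deltas: "0 0 2.6 0;0 0 2.6 0;0 0 2.4 0;0 0 0 0"

```text
time_s: 18.15
ee_pos: [0.6765, 0.2314, 0.365]
ee_rot: [[-0.197, 0.98, -0.006], [0.98, 0.197, -0.001], [0.0, -0.006, -1.0]]
contact_force: [0.3, -0.1, -0.2]
grip_width: 0.0005
grip_force: 0.0
```

arm_command:
  deltas: "0 -1.9 0 0;0 -1.9 0 0;0 -1.8 0 0;0 -1.7 0.3 0;0 -1.7 0.8 0;0 -1.5 0.9 0;0 -1.4 1.2 0;0 -1.2 1.4 0"

```text
time_s: 18.95
ee_pos: [0.5481, 0.2056, 0.3243]
ee_rot: [[-0.197, 0.98, 0.004], [0.98, 0.197, 0.001], [-0.0, 0.004, -1.0]]
contact_force: [0.9, 0.5, 2.1]
grip_width: 0.0006
grip_force: 1.0
```

arm_command:
  deltas: "0 -1 1.6 0;0 -0.7 1.6 0;0 -0.6 1.8 0;0 -0.1 0.7 0;0 -0.1 0.8 0;0 0 0 0;0 0 0 0"

```text
time_s: 19.65
ee_pos: [0.5249, 0.2011, 0.2576]
ee_rot: [[-0.198, 0.98, 0.001], [0.98, 0.198, 0.0], [-0.0, 0.001, -1.0]]
contact_force: [0.2, -0.4, 0.4]
grip_width: 0.0001
grip_force: 0.0
```

Tip is at 92 mm and the shut lid's top at 85 mm. I'll press down gently.

arm_command:
  deltas: "0 0 0.3 0;0 0 0.3 0;0 0 0.2 0;0 0 0.2 0;0 0 0 0;0 0 0 0"

```text
time_s: 20.25
ee_pos: [0.5246, 0.2012, 0.2511]
ee_rot: [[-0.198, 0.98, 0.002], [0.98, 0.198, -0.0], [-0.001, 0.002, -1.0]]
contact_force: [-16.4, -4.9, 40.2]
grip_width: 0.0006
grip_force: 19.6
```

arm_command:
  deltas: "0 0 -1 0;0 0 -4 0;0 0 -4 0;0 0 -4 0;0 0 0 0;0 0 0 0"

```text
time_s: 20.85
ee_pos: [0.5245, 0.2011, 0.377]
ee_rot: [[-0.198, 0.98, 0.001], [0.98, 0.198, 0.0], [-0.0, 0.001, -1.0]]
contact_force: [-0.4, -0.3, -1.1]
grip_width: 0.0007
grip_force: 0.0
```

```bash
python3 - <<'E'
from h import *
f=np.load("fit.npy");cv=f[5:]
# lid check: rectify side view on the shut-lid plane, difference against start picture corners
im=env.read_camera("side");g=cv2.cvtColor(im,6)
for yy in(-.1,-.03,.03):
    print([int(g[tuple(np.round(proj("side",case(cv,[x,yy,.085]))).astype(int)[::-1])]) for x in np.arange(-.1,.11,.02)])
s=env.read_state();print(s["time_s"],s["contact_force"],s["qvel"].round(3))
print(env.close_job())
E
```

```text
[131, 204, 186, 188, 191, 187, 195, 186, 179, 138, 82]
[84, 157, 153, 113, 110, 109, 110, 108, 105, 91, 81]
[136, 127, 109, 112, 108, 110, 106, 111, 110, 126, 137]
20.9 [-0.67670539  0.22624186 -1.37795146] [ 0.002  0.017  0.014  0.     0.001 -0.001]
the job is handed in; nothing more can be done
None
```

I handed the job in at 20.9 s: the clamp is wound open to a hard stop, the lamp lies in the free cradles and the lid is shut; the T-handle read about 9.24 rad in the pictures (needed above 9, stated stop 9.75), and no verdict was returned.

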